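Close the blue-capped reagent bottle

ROBOT

A 7-joint arm with a two-finger parallel gripper is mounted at the origin on the work surface. World frame = base frame: x ahead of the robot, y to its left, z up, the work surface at z = 0. Lengths are in m, angles in rad, forces in N, time in s.
With the tool pointing down it reaches from about 0.425 to 0.825 m from the base axis. Payload 3.6 kg.
Tool frame: the origin (TCP) lies on the centre line of the jaws, within the pads' length; the fingertips stand 14 mm ahead of it and the grasp point (between the pads) lies 5 mm behind it (r.tips_ahead is the distance from the TCP to the fingertips, in m); z points along the fingers, x is the direction in which the jaws open and shut, and the axes are right-handed (so a half turn about z gives the same grasp; the last joint's range is limited). The gripper opens to 85 mm and grips with 20 to 120 N. Pads are 22 mm wide; open, the fingers measure 114 mm over their backs; the gripper's body (76 mm by 85 mm) begins 54 mm behind the grasp point. The pads swing forward as they close: fully open they stand 13 mm farther back than shut.
Start: joints at [1.216, 0.615, -0.013, 1.423, 0.008, 1.103, -0.04], TCP at [0.21, -0.615, 0.245] pointing down, gripper open.
Joint ranges: [-3.12, 3.12], [-0.3, 2.06], [-1.34, 1.32], [0.26, 2.42], [-1.36, 4.5], [0.01, 1.98], [-2.84, 2.84]. Speed limits (rad/s): [2.79, 2.79, 3.14, 3.14, 3.14, 3.14, 3.14].

INTERFACE

Orientations are given as a unit quaternion [w, x, y, z].
In Python, from workcell import r gives the robot as it stands. The module is installed in compiled form; this text tells all that it offers.
- The arm moves only by the tool send_rows, never from a script. Its argument "series" is a list that holds one entry, the list of rows, each a list of 7 numbers: the shift along the world's x, y, z in units of 30 mm (1.0 is 30 mm), then the turn, a rotation vector about the world's x, y, z in units of 6 degrees (1.0 is 6 degrees), then the finger opening in mm, from 0 to 85.4. A call has 1 to 10 rows; each row shifts and turns the commanded pose from where the row before left it; what a row does not reach is not made up. A row lasts 1/12 s, in which the tool goes at most 41.7 mm and 7.16 degrees, less where a joint would pass 70% of its speed; a pose out of reach is approached as far as the arm can. A call is refused whole if a number of a shift passes 1 or a number of a turn 1, either way. A call with a gripper value outside its range is refused whole. The fingers move at their own pace and stop on an object; "newtons" is the grip in N (left out, the last holds). Time passes only in rows, so rows that do not move let the fingers close. It gives the time, the measured TCP pose, the force and the opening at its end, in the units of the state.
- r.observe(): the state, without advancing time (a new reading comes with each control period).
- r.snapshot(name): name is "side" or "top" or "wrist"; returns a dict with "img" (400x640x3 uint8, blue, green, red), "range_z" (400x640 float32, m along the optical axis (not along the pixel's ray), 0 where there is no reading), "mtx" (3x3 intrinsics, pixels), "world_from_camera" (4x4, takes a point from camera to world coordinates). Camera axes: x right, y down, z forward; pixel columns grow to the right and rows downward; lengths in m; the calibration is good to about 2 mm. A picture is of the moment at which its call begins.
- r.sign_off(): hands the job in, once; it reports no verdict.
Trained networks look in a picture, given as the dict that the camera call returned (one of the last four; its "shot" number tells which), for a name from the list of things; names that differ only in an ending like _2 or _b are one class to them, and where a whole thing is asked for, a point or a joint stands for the part that bears it (a point fixed in the world has none). Each returns a list of dicts, best first, with "p" (0 to 1); they miss things now and then, are a little off and sometimes report something else, mostly with a low value. They report only what shows in the picture. A call takes as long as a camera call.
- r.recognise(picture, target): "rect" ([left, top, right, bottom] in pixels, round what is visible of it).
- r.spot_point(picture, target): "point" ([column, row] in pixels: a listed point, or the origin of a listed thing).
The state is a dict: "t": time; "qpos": joint angles; "dq": joint speeds; "effort": joint torques, N m; "tool_pos": TCP position; "tool_rot": TCP orientation; "ft_force": force on the tool from outside, world axes, zero at the start; "ft_torque": the same for the moment, N m; "width": finger opening in m.
Only numpy, scipy, OpenCV 4.12 (cv2) and the standard library are available. Lean on these libraries where they do the work, as an engineer would, in place of code of your own. Each camera call takes 0.05 s, during which the arm holds its last target.

TASK

The bottle with the blue cap is going back into storage: screw its cap down clockwise until it stops tight, then let go of it. The orange cap on the amber bottle is loose on purpose so that the bottle can vent: leave it as it is, and do not knock the glass flask about.

Things in the scene. Friction and masses are not known exactly. Their poses are not given: they have to be found in the camera images.
- blue_cap_centre (a point): Centre of the upright ribbed blue cap (51 mm across, 30 tall; z up) on an off-white bottle (72 mm across) held fast to the bench. Centre 132 mm above the bench when tight, 2 to 4 mm more at the start. Fingertips may reach 8 mm below the cap. Two like bottles, amber with orange cap and grey with white cap (fixed, tight), equally tall, stand in any order, axes 150 mm or more apart.
- blue_cap (a joint): Turn of the blue cap, rad: grows clockwise from above (down). Starts at 0.25 to 0.85, stops hard at 1.5 = tight: one grasp is enough. Sinks 3.2 mm per rad. Steady friction 0.12 N m; stays where left. A 25 to 40 N grip anywhere round its side turns it; past the stop the fingers just slip. Tight, the white line on its top points the same way as the black line on the bottle's shoulder.
- orange_cap_mark (a point): White line on top of the orange cap (51 mm across, 30 tall, on the amber bottle): a point level with the cap's top, 20 mm from its axis. x points from the axis outwards along the line, z up. Same kind of thread as the blue cap; it must stay unturned.
- flask_centre (a point): Centre (half-way up) of a loose clear glass conical flask standing on the bench beyond the bottles, 126 mm tall, 82 mm across its foot, 0.16 kg. To be left standing where it is. z is up.

How it is judged:
By the outcome, as a careful person would: the job done as asked, in the order asked, and still so for the second after the job is handed in, with the robot touching nothing.
It also fails if it takes over 32 s, if anything falls off the work surface, if the arm or the gripper's body presses on something with over 40 N, if the wrist force passes 120 N, or if a joint passes its speed limit or range.

## Working session

There is one attempt and no reset: what is moved stays moved. The work goes in short steps, Python scripts to look and compute and a tool call to move; the robot and the scene stay as the last step left them, time stands still between calls to the robot, and variables do not carry over. Pictures are saved under pics/ and viewed, and the job is handed in when it is done.

Besides the shell and the picture viewer there is one more tool, called after "Request:" as name([rows], argument=value, ...), one row to a line, values as JSON. send_rows: Moves the arm, as the interface text tells. Its arguments: {"type":"object","properties":{"series":{"type":"array","items":{"type":"array","items":{"type":"array","items":{"type":"number"}}}},"newtons":{"type":"number"}},"required":["series"]}

```bash
mkdir -p pics; cat > h.py <<'E'
import numpy as np,cv2
from workcell import r
def w(p,u,v,z=None):
    K=p["mtx"];T=p["world_from_camera"]
    d=np.array([(u-K[0,2])/K[0,0],(v-K[1,2])/K[1,1],1.])
    if z is None:
        u,v=int(round(u)),int(round(v));a=p["range_z"][v-2:v+3,u-2:u+3];a=a[a>0]
        return (T@np.r_[d*np.median(a),1])[:3] if a.size else None
    D=T[:3,:3]@d;o=T[:3,3];return o+D*(z-o[2])/D[2]
E
python3 - <<'E'
from h import *
s=r.observe();print(s)
for n in("top","side"):
    p=r.snapshot(n);cv2.imwrite(f"pics/{n}0.png",p["img"]);print(n,p["world_from_camera"].round(3).tolist())
    for t in("blue_cap_centre","orange_cap_mark","flask_centre"):
        for q in r.spot_point(p,t)[:2]: print(t,q,w(p,*q["point"]))
        print(r.recognise(p,t)[:2])
E
```

```text
{'t': 0.0, 'qpos': array([ 1.2154846 ,  0.61593089, -0.01263119,  1.4249332 ,  0.0081189 ,
        1.1033898 , -0.0404084 ]), 'dq': array([ 0.0018265 , -0.00149399, -0.00143695, -0.00060312,  0.00096663,
        0.00030567, -0.00126292]), 'effort': array([-1.60664194e-04, -4.69225359e+01,  2.58975103e-01, -1.71036905e+01,
        9.94484784e-03,  9.67290660e-03, -6.29731254e-07]), 'tool_pos': array([ 0.20966948, -0.61447186,  0.24411912]), 'tool_rot': array([-7.40321586e-04,  8.13323788e-01, -5.81809859e-01, -1.07514753e-03]), 'ft_force': array([ 0.3676637 , -0.11613422,  0.59239046]), 'ft_torque': array([-0.00359111, -0.03196629,  0.00570896]), 'width': 0.08543304595641114}
top [[-0.231, -0.953, 0.195, 0.476], [-0.973, 0.228, -0.041, 0.034], [-0.005, -0.199, -0.98, 0.945], [0.0, 0.0, 0.0, 1.0]]
blue_cap_centre {'point': [475.3, 242.3], 'p': 0.67} [ 0.49542466 -0.24291048  0.15017005]
[{'rect': [460.2, 226.7, 490.5, 258.5], 'p': 0.67}]
orange_cap_mark {'point': [332.0, 213.4], 'p': 0.59} [ 0.60740518 -0.00303817  0.14941453]
[{'rect': [312.4, 207.5, 335.3, 236.5], 'p': 0.96}]
flask_centre {'point': [371.6, 151.0], 'p': 0.56} [ 0.71750541 -0.11056511  0.11133875]
[{'rect': [349.2, 130.8, 386.9, 177.6], 'p': 0.96}]
side [[-0.682, -0.401, 0.611, -0.111], [-0.731, 0.347, -0.588, 0.693], [0.024, -0.848, -0.53, 0.764], [0.0, 0.0, 0.0, 1.0]]
blue_cap_centre {'point': [425.8, 189.4], 'p': 0.69} [ 0.48597997 -0.23267978  0.1506875 ]
[{'rect': [414.0, 181.5, 434.9, 200.0], 'p': 0.76}]
orange_cap_mark {'point': [322.8, 200.7], 'p': 0.56} [ 0.61079547 -0.00653124  0.15103934]
[{'rect': [312.0, 202.3, 332.9, 218.7], 'p': 0.64}]
flask_centre {'point': [320.6, 197.1], 'p': 0.96} [ 0.71958983 -0.1036056   0.07308064]
[{'rect': [306.2, 175.5, 336.9, 221.5], 'p': 0.64}]
```

View pics/top0.png

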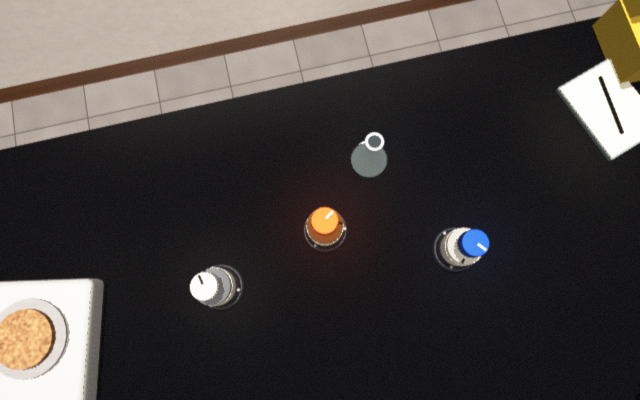

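View pics/side0.png

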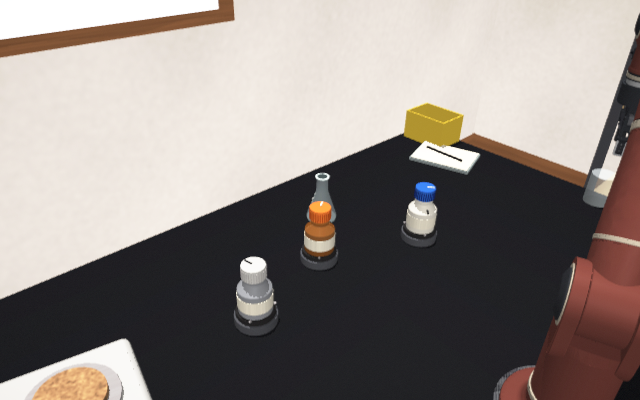

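```bash
python3 - <<'E'
from h import *
p=r.snapshot("top")
img=p["img"];cv2.imwrite("pics/topz.png",cv2.resize(img[190:280,280:500],None,fx=3.6,fy=3.6,interpolation=cv2.INTER_CUBIC))
# cap tops: points by depth at z 0.145..0.156
K=p["mtx"];T=p["world_from_camera"];Z=p["range_z"]
v,u=np.mgrid[0:400,0:640];P=np.stack([(u-K[0,2])/K[0,0]*Z,(v-K[1,2])/K[1,1]*Z,Z,np.ones_like(Z)],-1)@T.T
m=((Z>0)&(P[...,2]>.142)&(P[...,2]<.158)).astype(np.uint8)
n,l,st,c=cv2.connectedComponentsWithStats(m)
for i in range(1,n):
    if st[i,4]>80:
        q=P[l==i];(cx,cy),rad=cv2.minEnclosingCircle(q[:,:2].astype(np.float32))
        print(st[i],q[:,:3].mean(0).round(4),'circ',round(cx,4),round(cy,4),round(rad,4),'z',np.median(q[:,2]).round(4))
E
```

```text
[311 207  27  28 575] [0.598  0.0142 0.1486] circ 0.5984 0.014 0.0256 z 0.1487
[460 229  29  28 613] [ 0.4948 -0.2413  0.1497] circ 0.4951 -0.2422 0.0258 z 0.1498
[190 273  28  28 620] [0.5326 0.2514 0.1465] circ 0.5328 0.2517 0.0249 z 0.1465
```

The blue cap is at (475,242) in the top view, orange at (325,221), white at (206,289) and the flask at (370,155). By depth the blue axis is at (0.495, -0.242) with its top at z = 0.150, as expected. The way there is clear.

View pics/topz.png

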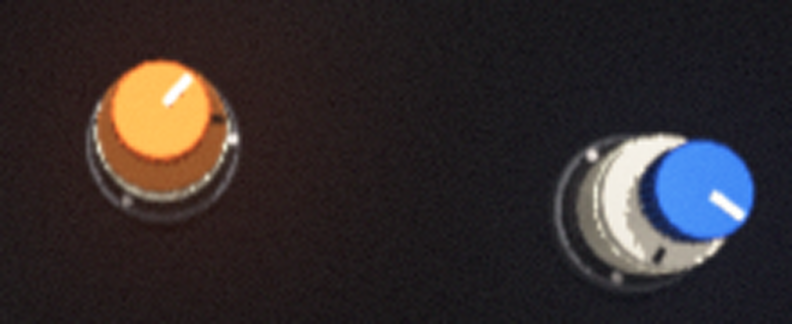

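Request:
send_rows([
  [[0.68,0.88,0,0,0,0.3,85],[0.68,0.88,0,0,0,0.3,85],[0.68,0.88,0,0,0,0.3,85],[0.68,0.88,0,0,0,0.3,85],[0.68,0.88,0,0,0,0.3,85],[0.68,0.88,0,0,0,0.3,85],[0.68,0.88,0,0,0,0.3,85],[0.68,0.88,0,0,0,0.3,85],[0.68,0.88,0,0,0,0.3,85],[0.68,0.88,0,0,0,0.3,85]],
])

```text
t: 1.58
tool_pos: [0.4148, -0.3499, 0.2456]
tool_rot: [0.0, 0.895, -0.447, 0.0]
ft_force: [0.9, 0.6, -0.6]
width: 0.0849
```

The zoom shows the blue cap's white line pointing right and down at (745,215), and the black shoulder line at (658,255). That is roughly 60–80° clockwise still to go, which fits the expected range.

Request:
send_rows([
  [[0.67,0.9,0,0,0,0.3,85],[0.67,0.9,0,0,0,0.3,85],[0.67,0.9,0,0,0,0.3,85],[0.66,0.9,0,0,0,0.3,85],[0,0,0,0,0,0,85]],
])

```text
t: 2.0
tool_pos: [0.4993, -0.2344, 0.2458]
tool_rot: [-0.004, 0.923, -0.384, 0.001]
ft_force: [0.7, 0.9, -0.2]
width: 0.0846
```

```bash
python3 - <<'E'
from h import *
s=r.observe();print(s["t"],s["tool_pos"],s["tool_rot"],s["qpos"].round(2))
p=r.snapshot("wrist");cv2.imwrite("pics/w1.png",p["img"])
for t in("blue_cap_centre",):
    for q in r.spot_point(p,t)[:2]: print(t,q,w(p,*q["point"]),w(p,*q["point"],.135))
K=p["mtx"];T=p["world_from_camera"];Z=p["range_z"]
v,u=np.mgrid[0:400,0:640];P=np.stack([(u-K[0,2])/K[0,0]*Z,(v-K[1,2])/K[1,1]*Z,Z,np.ones_like(Z)],-1)@T.T
hsv=cv2.cvtColor(p["img"],cv2.COLOR_BGR2HSV)
m=((Z>0)&(P[...,2]>.146)&(P[...,2]<.156)&(np.hypot(P[...,0]-.495,P[...,1]+.242)<.045))
q=P[m];print(len(q))
if len(q): print(cv2.minEnclosingCircle(q[:,:2].astype(np.float32)),np.median(q[:,2]),q.mean(0))
E
```

```text
2.0 [ 0.49925546 -0.23440343  0.24580828] [-0.00363481  0.92334943 -0.38394154  0.00123074] [ 0.53  0.47 -0.19  1.71  0.09  0.97 -0.48]
blue_cap_centre {'point': [324.5, 216.7], 'p': 0.96} [ 0.49799029 -0.24105514  0.14955394] [ 0.49407639 -0.24534398  0.135     ]
2560
((0.4936714768409729, -0.2429172694683075), 0.025258850306272507) 0.14975755152467496 [ 0.49463132 -0.24217294  0.14973102  1.        ]
```

View pics/w1.png

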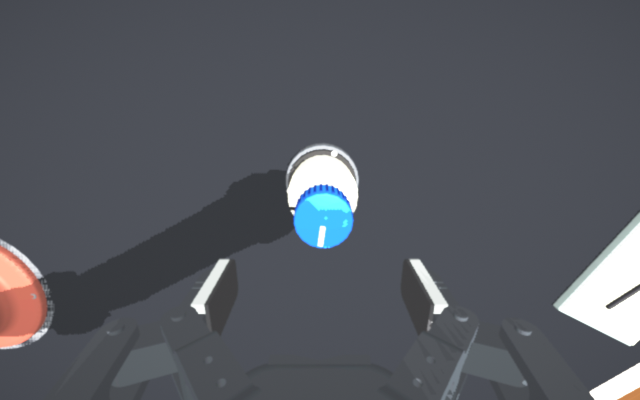

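The wrist view shows the cap at (324,217), centred between the pads; its axis is at (0.4945, -0.2422). I'll correct by about 5 and 8 mm and descend part of the way.

Request:
send_rows([
  [[-0.08,-0.13,0,0,0,0,85],[-0.08,-0.13,0,0,0,0,85],[0,0,-0.5,0,0,0,85],[0,0,-0.7,0,0,0,85],[0,0,-0.5,0,0,0,85],[0,0,0,0,0,0,85],[0,0,0,0,0,0,85]],
])

```text
t: 2.68
tool_pos: [0.4879, -0.2526, 0.1939]
tool_rot: [0.0, 0.92, -0.392, -0.001]
ft_force: [0.6, 0.8, 0.2]
width: 0.0848
```

Request:
send_rows([
  [[0.11,0.17,0,0,0,0,85],[0.11,0.17,0,0,0,0,85],[0,0,0,0,0,0,85],[0,0,0,0,0,0,85],[0,0,0,0,0,0,85]],
])

```text
t: 3.1
tool_pos: [0.4961, -0.2407, 0.1948]
tool_rot: [0.0, 0.921, -0.39, 0.0]
ft_force: [-0.4, -0.9, -0.2]
width: 0.0851
```

Request:
send_rows([
  [[-0.02,-0.03,-0.4,0,0,0,85],[-0.02,-0.03,-0.5,0,0,0,85],[0,0,-0.5,0,0,0,85],[0,0,-0.4,0,0,0,85],[0,0,-0.3,0,0,0,85],[0,0,0,0,0,0,85],[0,0,0,0,0,0,85],[0,0,0,0,0,0,85]],
])

```text
t: 3.77
tool_pos: [0.4952, -0.2428, 0.132]
tool_rot: [0.0, 0.921, -0.39, 0.001]
ft_force: [0.7, -0.9, -0.8]
width: 0.0851
```

```bash
python3 - <<'E'
from h import *
s=r.observe();print(s["t"],s["tool_pos"],s["ft_force"],s["qpos"].round(2))
p=r.snapshot("wrist");cv2.imwrite("pics/w2.png",p["img"])
E
```

```text
3.7667 [ 0.49517857 -0.24281395  0.13201315] [ 0.73165242 -0.9451531  -0.75468316] [ 0.52  0.61 -0.15  1.84  0.14  0.71 -0.52]
```

View pics/w2.png

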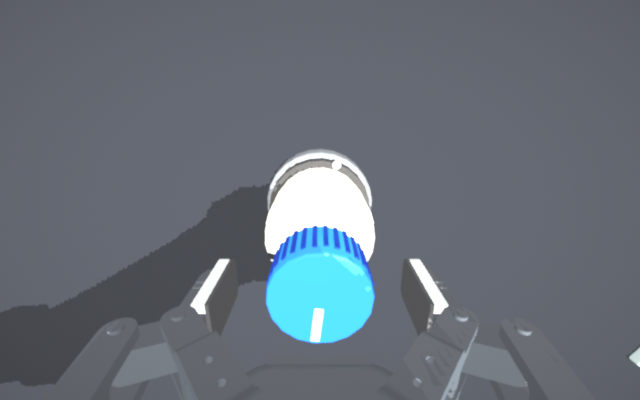

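The cap at (320,292) is centred between the pads. Closing at 32 N.

Request:
send_rows([
  [[0,0,0,0,0,0,45],[0,0,0,0,0,0,45],[0,0,0,0,0,0,45],[0,0,0,0,0,0,45],[0,0,0,0,0,0,45],[0,0,0,0,0,0,45],[0,0,0,0,0,0,45],[0,0,0,0,0,0,45]],
], newtons=32)

```text
t: 4.48
tool_pos: [0.4953, -0.2431, 0.1321]
tool_rot: [0.0, 0.921, -0.391, 0.001]
ft_force: [0.3, 0.2, 5.5]
width: 0.0488
```

Gripped at 48.8 mm. Now turning clockwise while following the thread down.

Request:
send_rows([
  [[0,0,0,0,0,0,40],[0,0,-0.008,0,0,-0.7,40],[0,0,-0.008,0,0,-0.7,40],[0,0,-0.008,0,0,-0.7,40],[0,0,-0.008,0,0,-0.7,40],[0,0,-0.008,0,0,-0.7,40],[0,0,-0.008,0,0,-0.7,40],[0,0,-0.008,0,0,-0.7,40],[0,0,-0.008,0,0,-0.7,40],[0,0,0,0,0,0,40]],
])

```text
t: 5.32
tool_pos: [0.4957, -0.2438, 0.1302]
tool_rot: [0.0, 0.768, -0.641, 0.002]
ft_force: [1.2, -2.2, 4.5]
width: 0.0492
```

```bash
python3 - <<'E'
from h import *
s=r.observe();print(s["t"],s["tool_pos"],s["ft_force"],s["ft_torque"],s["width"],s["qpos"].round(2))
p=r.snapshot("wrist");cv2.imwrite("pics/w3.png",p["img"])
E
```

```text
5.3167 [ 0.49565888 -0.24376174  0.13019607] [ 1.1591358  -2.20473249  4.54292705] [-0.42284449 -0.10319761 -0.17455362] 0.04921278315681245 [ 0.41  0.6   0.02  1.84 -0.01  0.69 -0.96]
```

View pics/w3.png

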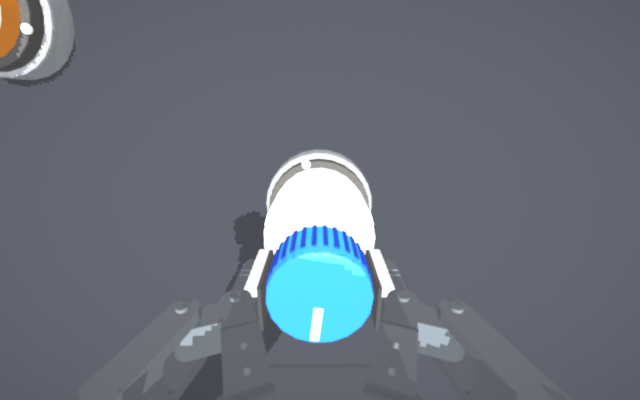

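The white line is still at (317,322) in the wrist frame, so the cap turned with the jaws, about 34°. Continuing.

Request:
send_rows([
  [[0,0,-0.008,0,0,-0.7,40],[0,0,-0.008,0,0,-0.7,40],[0,0,-0.008,0,0,-0.7,40],[0,0,-0.008,0,0,-0.7,40],[0,0,-0.008,0,0,-0.7,40],[0,0,-0.008,0,0,-0.7,40],[0,0,0,0,0,0,40]],
])

```text
t: 5.95
tool_pos: [0.4956, -0.2444, 0.1288]
tool_rot: [0.0, -0.61, 0.793, -0.002]
ft_force: [0.8, -2.8, 5.6]
width: 0.0491
```

```bash
python3 - <<'E'
from h import *
s=r.observe();print(s["t"],s["tool_pos"],s["ft_force"],s["ft_torque"],s["width"],s["qpos"].round(2))
p=r.snapshot("wrist");cv2.imwrite("pics/w4.png",p["img"])
E
```

```text
5.95 [ 0.49563022 -0.24435529  0.12882151] [ 0.82203213 -2.78837494  5.56090795] [-0.53384351 -0.1164522  -0.14147035] 0.04907388505247637 [ 0.32  0.61  0.15  1.85 -0.13  0.69 -1.29]
```

View pics/w4.png

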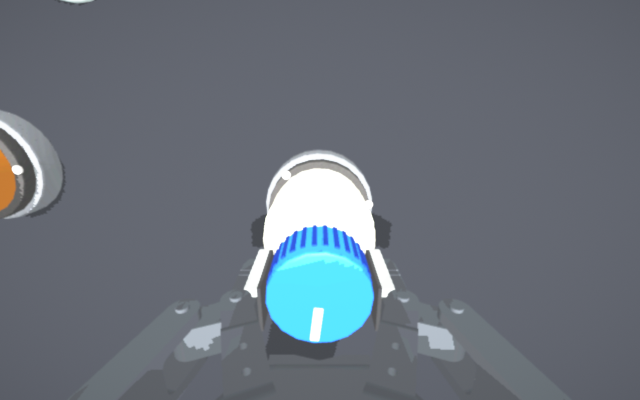

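It is still following, about 59° turned in all, and not at the stop yet.

Request:
send_rows([
  [[0,0,-0.008,0,0,-0.7,40],[0,0,-0.008,0,0,-0.7,40],[0,0,-0.004,0,0,-0.7,40],[0,0,0,0,0,-0.7,40],[0,0,0,0,0,-0.7,40],[0,0,0,0,0,-0.7,40],[0,0,0,0,0,0,40]],
])

```text
t: 6.58
tool_pos: [0.4952, -0.2446, 0.128]
tool_rot: [-0.0, -0.425, 0.905, -0.003]
ft_force: [-0.2, -5.3, 5.1]
width: 0.0495
```

```bash
python3 - <<'E'
from h import *
s=r.observe();print(s["t"],s["tool_pos"],s["ft_force"],s["ft_torque"],s["width"],s["qpos"].round(2))
p=r.snapshot("wrist");cv2.imwrite("pics/w5.png",p["img"])
p=r.snapshot("top");cv2.imwrite("pics/t5.png",p["img"])
E
```

```text
6.5833 [ 0.49518345 -0.24464386  0.12797173] [-0.19399051 -5.31720923  5.13030099] [-1.01187554  0.03398803  1.00884793] 0.049464310540427915 [ 0.24  0.62  0.27  1.85 -0.24  0.7  -1.61]
```

View pics/w5.png

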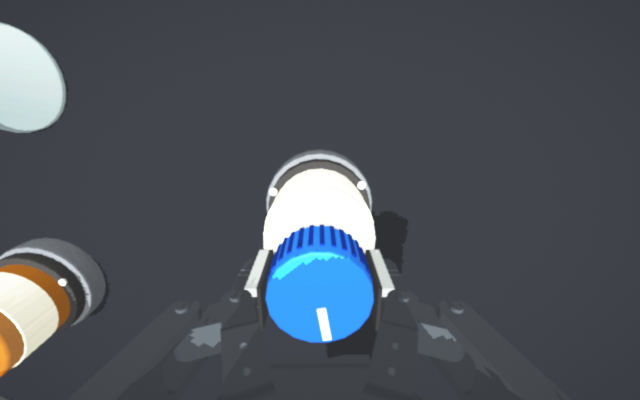

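Moment jumped from -0.14 to +1.0 N m and the line shifted in the wrist frame to (324,324): the stop is reached and the pads are slipping. I'll turn a little more to confirm.

Request:
send_rows([
  [[0,0,0,0,0,-0.6,40],[0,0,0,0,0,-0.6,40],[0,0,0,0,0,0,40],[0,0,0,0,0,0,40]],
])

```text
t: 7.02
tool_pos: [0.4946, -0.2443, 0.1278]
tool_rot: [-0.0, -0.367, 0.93, -0.002]
ft_force: [0.4, -4.8, 4.5]
width: 0.0491
```

```bash
python3 - <<'E'
from h import *
s=r.observe();print(s["t"],s["tool_pos"],s["tool_rot"],s["ft_force"],s["ft_torque"],s["width"])
p=r.snapshot("wrist");cv2.imwrite("pics/w6.png",p["img"])
E
```

```text
7.0167 [ 0.49461792 -0.24427148  0.1277669 ] [-1.96673414e-04 -3.66779655e-01  9.30306444e-01 -1.60164415e-03] [ 0.3660162  -4.7777735   4.53572743] [-1.04439919  0.11760671  0.8378892 ] 0.049084014974066864
```

View pics/w6.png

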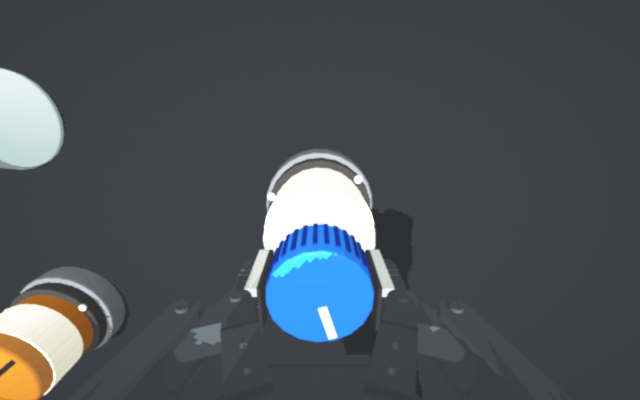

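The line has slipped further in the frame, to (327,322), with high moment, so the cap is tight. Releasing, then straight up.

Request:
send_rows([
  [[0,0,0,0,0,0,85],[0,0,0,0,0,0,85],[0,0,0,0,0,0,85],[0,0,0,0,0,0,85],[0,0,0,0,0,0,85],[0,0,0,0,0,0,85],[0,0,0,0,0,0,85]],
])

```text
t: 7.65
tool_pos: [0.4946, -0.2423, 0.1272]
tool_rot: [0.0, -0.365, 0.931, 0.0]
ft_force: [-0.4, -0.3, 0.1]
width: 0.0849
```

Request:
send_rows([
  [[0,0,0.3,0,0,0,85],[0,0,0.6,0,0,0,85],[0,0,0.8,0,0,0,85],[0,0,0.8,0,0,0,85],[0,0,0.8,0,0,0,85],[0,0,0.6,0,0,0,85],[0,0,0,0,0,0,85]],
])

```text
t: 8.23
tool_pos: [0.4966, -0.2441, 0.2492]
tool_rot: [0.003, -0.365, 0.931, -0.003]
ft_force: [0.3, -1.1, 0.7]
width: 0.085
```

Request:
send_rows([
  [[-0.3,-0.8,0,0,0,0,85],[-0.3,-0.8,0,0,0,0,85],[-0.3,-0.8,0,0,0,0,85],[-0.3,-0.8,0,0,0,0,85],[-0.3,-0.8,0,0,0,0,85],[-0.3,-0.8,0,0,0,0,85],[-0.3,-0.6,0,0,0,0,85],[0,0,0,0,0,0,85],[0,0,0,0,0,0,85]],
])

```text
t: 8.98
tool_pos: [0.4304, -0.4053, 0.2439]
tool_rot: [-0.0, -0.364, 0.932, 0.0]
ft_force: [0.7, 0.9, -0.0]
width: 0.0849
```

```bash
python3 - <<'E'
from h import *
s=r.observe();print(s["t"],s["tool_pos"],s["ft_force"])
p=r.snapshot("top")
cv2.imwrite("pics/t7.png",cv2.resize(p["img"][120:290,290:510],None,fx=3.4,fy=3.4,interpolation=cv2.INTER_CUBIC))
cv2.imwrite("pics/t7f.png",p["img"])
for t in("blue_cap_centre","orange_cap_mark","flask_centre"):
    for q in r.spot_point(p,t)[:1]: print(t,q,w(p,*q["point"]))
# white line blob on caps
hsv=cv2.cvtColor(p["img"],cv2.COLOR_BGR2HSV)
old=cv2.imread("pics/top0.png")
d=cv2.absdiff(old,p["img"]).max(2);print("orange diff",d[200:245,300:350].max(),"flask diff",d[128:180,345:390].max())
K=p["mtx"];T=p["world_from_camera"];Z=p["range_z"]
v,u=np.mgrid[0:400,0:640];P=np.stack([(u-K[0,2])/K[0,0]*Z,(v-K[1,2])/K[1,1]*Z,Z,np.ones_like(Z)],-1)@T.T
m=(Z>0)&(abs(P[...,2]-.147)<.006)&(np.hypot(P[...,0]-.495,P[...,1]+.242)<.02)
print("top z",P[m][:,2].mean(),m.sum())
E
```

```text
8.9833 [ 0.43035785 -0.40531615  0.24389158] [ 0.71066669  0.94683661 -0.00406976]
blue_cap_centre {'point': [474.8, 241.5], 'p': 0.89} [ 0.4971201  -0.2437246   0.14654325]
orange_cap_mark {'point': [332.2, 214.3], 'p': 0.77} [ 0.60577295 -0.00302775  0.14889509]
flask_centre {'point': [370.3, 149.5], 'p': 0.57} [ 0.72102526 -0.10878566  0.11164686]
orange diff 12 flask diff 13
top z 0.1463054552938411 378
```

View pics/t7.png

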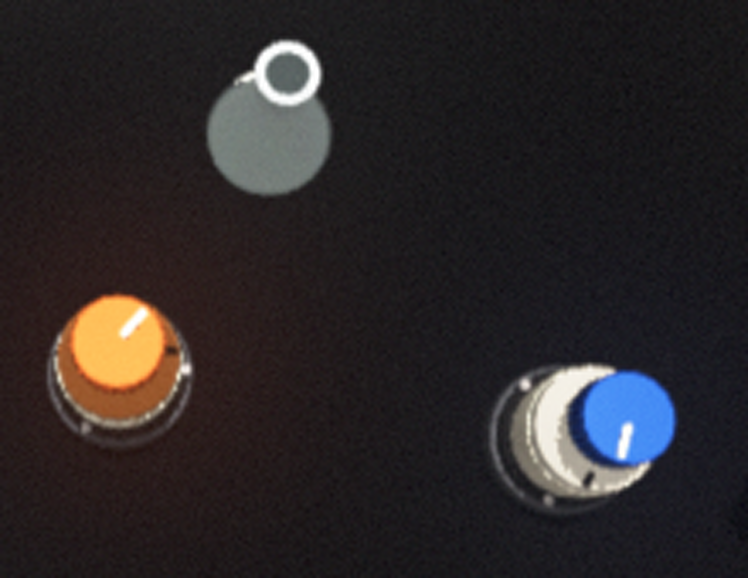

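White line at (628,440) and black line at (589,479) in the zoom look near-parallel. I'll check the angles in world coordinates before handing in.

```bash
python3 - <<'E'
from h import *
p=r.snapshot("top");T=p["world_from_camera"]
g=p["img"].astype(int);f=lambda x,y:(290+x/3.4,120+y/3.4)
def ang(m,z):
    v,u=np.nonzero(m);W=np.array([w(p,a,b,z)[:2] for a,b in zip(u,v)]);c=W.mean(0);e=np.linalg.svd(W-c)[2][0]
    return c,np.degrees(np.arctan2(e[1],e[0])),len(u)
M=np.zeros(g.shape[:2],bool);M[240:258,466:484]=1
c,a,n=ang(M&(g[...,2]>150),.147);print("white",c,a,n,"from axis",np.degrees(np.arctan2(c[1]+.242,c[0]-.4945)))
M[:]=0;M[256:266,459:468]=1
b=M&(g.sum(2)<200);print(np.nonzero(b))
u,v=f(589,479);P=w(p,u,v);print("black pt",P,"from axis",np.degrees(np.arctan2(P[1]+.242,P[0]-.4945)),np.hypot(P[1]+.242,P[0]-.4945))
for z in(.09,.1): c,a,n=ang(b,z);print("black",z,c,a,n,np.degrees(np.arctan2(c[1]+.242,c[0]-.4945)))
E
```

```text
white [ 0.48264028 -0.23805219] -178.60135140748773 35 from axis 161.58865490169563
(array([256, 259, 260, 261, 261, 262]), array([467, 463, 463, 462, 463, 462]))
black pt [ 0.46797227 -0.2292449   0.09437634] from axis 154.32075495641763 0.029434899529598713
black 0.09 [ 0.46981999 -0.231375  ] 123.65394454574906 6 156.70762768947472
black 0.1 [ 0.46988781 -0.22826783] 123.65394454574906 6 150.84102481204172
```

```bash
python3 - <<'E'
from h import *
p=r.snapshot("top");f=lambda x,y:(290+x/3.4,120+y/3.4)
z=.147
a=w(p,*f(632,424),z);b=w(p,*f(623,457),z);d=b-a;print("white dir",np.degrees(np.arctan2(d[1],d[0])))
# cap centre in same picture
c=w(p,*f(629,418),z);print("cap c",c,"centre->end",np.degrees(np.arctan2(*(b-c)[[1,0]])))
M=p["img"].astype(int);m=(M[...,0]-M[...,2]>80);m[:220]=0;m[270:]=0;m[:,:450]=0;m[:,500:]=0
# fine white mask: bright in all channels inside cap top circle
v,u=np.mgrid[0:400,0:640];cu,cv_=f(629,418)
wm=((M.min(2)>140)&(np.hypot(u-cu,v-cv_)<11.5));vv,uu=np.nonzero(wm)
W=np.array([w(p,x,y,z)[:2] for x,y in zip(uu,vv)]);q=W.mean(0);e=np.linalg.svd(W-q)[2][0];print(len(W),"pca",np.degrees(np.arctan2(e[1],e[0])),"mean from c",np.degrees(np.arctan2(q[1]-c[1],q[0]-c[0])))
for P in (f(594,472),f(585,486)):
    X=w(p,*P);print(X,np.degrees(np.arctan2(X[1]-c[1],X[0]-c[0])))
E
```

```text
white dir 147.84194630632706
cap c [ 0.4945136  -0.24314041  0.147     ] centre->end 154.17146325571676
35 pca 149.45100899153383 mean from c 147.98216546514894
[ 0.4711069  -0.23184009  0.09850479] 154.2296273004519
[ 0.46468288 -0.22714514  0.09032943] 151.79973259844851
```

The white line is at about 150° and the black line at about 152°, so they agree within measuring error. The cap top at 0.146 m matches the tight height of 0.147 m.

```bash
python3 - <<'E'
from h import *
print(r.sign_off(), r.observe()["t"])
E
```

```text
the job is handed in; nothing more can be done
the job is handed in; nothing more can be done
```

The blue cap is screwed down tight and released. I gripped it once at 32 N and turned it clockwise until it hit the stop. The moment jumped to about 1 N m and the pads slipped on the cap. I then opened the gripper, raised it and moved it clear, and handed the job in at about 9.1 s.

- **Tightness:** the cap top dropped from 0.150 m to 0.146 m; 0.147 m is expected when tight. The cap's white line is at about 150° and the shoulder's black line at about 152°. A first, cruder line fit differed by 5–10°, because the mask picked up stray pixels and the axis estimate was about 1–2 mm off. A cleaner measurement agreed within error.
- **Orange cap and flask:** both look the same in the top view before and after, apart from pixel noise.
- **Robot:** it ended clear of everything, with no contact force.

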